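# Put away the washed beaker set

### The job

Put away the washed beaker set: nest the three beakers into one upright stack standing in the black dock's ring, blue at the bottom, yellow in it, red on top, each fully seated. Move the blue lid and the red lid from the white drying stands to the grey sorter and stand each on edge in the slot with tabs of its own colour; the yellow lid stays in its slot.

Things in the scene. Friction and masses are not known exactly. Their poses are not given: they have to be found in the camera images.
- blue_beaker_mid (a point): Blue round open beaker, 84 mm tall. Foot tapers from 48 mm outside (40 mm up) to 38 mm at the bottom; above it a straight collar, 60 mm outside, 53 mm inside. A foot goes into the collar below until the upper collar rests on the lower rim, 44 mm higher; so grip the upper half of the collar, above the rim below. Point: on the axis, half-way up (42 mm above the bottom); z up.
- yellow_beaker_mid (a point): Yellow round open beaker, 84 mm tall. Foot tapers from 48 mm outside (40 mm up) to 38 mm at the bottom; above it a straight collar, 60 mm outside, 53 mm inside. A foot goes into the collar below until the upper collar rests on the lower rim, 44 mm higher; so grip the upper half of the collar, above the rim below. Point: on the axis, half-way up (42 mm above the bottom); z up.
- red_beaker_mid (a point): Red round open beaker, 84 mm tall. Foot tapers from 48 mm outside (40 mm up) to 38 mm at the bottom; above it a straight collar, 60 mm outside, 53 mm inside. A foot goes into the collar below until the upper collar rests on the lower rim, 44 mm higher; so grip the upper half of the collar, above the rim below. Point: on the axis, half-way up (42 mm above the bottom); z up.
- blue_lid_mid (a point): Blue flat round lid, 70 mm diameter, 9 mm thick, on edge in one of the two white drying stands. Point: its centre, 35 mm above its lower edge; y is the disc's axis (through its thickness). Pinch it across its thickness near its top: the wires reach up to 5 mm below this point.
- red_lid_mid (a point): Red flat round lid, 70 mm diameter, 9 mm thick, on edge in one of the two white drying stands. Point: its centre, 35 mm above its lower edge; y is the disc's axis (through its thickness). Pinch it across its thickness near its top: the wires reach up to 5 mm below this point.
- yellow_lid_mid (a point): Yellow flat round lid, 70 mm diameter, 9 mm thick, on edge in the sorter's middle slot. Point: its centre, 35 mm above its lower edge; y is the disc's axis (through its thickness). Already in its place.
- beaker_dock: Black round dock, fixed: disc 92 mm in diameter, 6 mm thick, with a steel ring on it (52 mm inside, 62 mm outside, top 15 mm above the table); a beaker stands in the ring on the disc. Origin: centre of the underside, on the table; z up.
- lid_sorter: Grey lid sorter, fixed. Base 110 (x) x 150 (y) x 8 mm. Three wire slots along its x, centred at x 0 and y +48 mm (blue tabs), 0 (yellow), -48 mm (red); 12 mm wide, flaring to 27 mm at the wire tops 38 mm above the table; end stops 58 mm apart. A lid in it stands on the base, axis along the sorter's y, centre 43 mm above the table. Origin: centre of the underside, on the table; z up.
- drying_stand_1: White single-slot drying stand, fixed, holds one of the lids at the start. Base 90 (x) x 60 (y) x 8 mm; one wire slot like the sorter's, along its x, in the middle; wire tops 38 mm above the table. Origin: centre of the underside, on the table; z up.
- drying_stand_2: White single-slot drying stand, fixed, holds one of the lids at the start. Base 90 (x) x 60 (y) x 8 mm; one wire slot like the sorter's, along its x, in the middle; wire tops 38 mm above the table. Origin: centre of the underside, on the table; z up.
There are look-alikes about, which are no part of the job. There is more than one size of the part that bears blue_lid_mid; the job needs the largest.

How it is judged:
By the outcome, as a careful person would: the job done as asked, in the order asked, and still so for the second after the job is handed in, with the robot touching nothing.
It also fails if it takes over 136 s, if anything falls off the work surface, if the arm or the gripper's body presses on something with over 40 N, if the wrist force passes 120 N, or if a joint passes its speed limit or range.

### The arm

A 6-joint arm with a two-finger parallel gripper is mounted at the origin on a cart in front of the work surface, level with it; the furniture and walls round the work are solid. World frame = base frame: x ahead of the robot, y to its left, z up, the work surface at z = 0. Lengths are in m, angles in degrees, forces in N, time in s.
With the tool pointing down it reaches from about 0.4 to 0.825 m from the base axis. Payload 7 kg.
Tool frame: the origin (TCP) lies at the very end of the fingers, on their centre line; the grasp point (between the pads) lies 19 mm behind it; z points along the fingers, y is the line along which they close (so a half turn about z gives the same grasp; the last joint's range is limited). The gripper opens to 88 mm and grips with 3 to 60 N. Pads are 19 mm wide; open, the fingers measure 130 mm over their backs; the gripper's body (78 mm by 193 mm) begins 47 mm behind the grasp point.
Start: joints at [-56.316, 20.546, 0.682, 0, -70.136, -16.507], TCP at [0.199, -0.645, 0.205] pointing down, gripper open.
Joint ranges: [-176.03, 176.03], [-82.01, 121.73], [-58.28, 71.71], [-173.87, 95.51], [-174.79, -0.11], [-173.66, 173.66]. Speed limits (degrees/s): [136.94, 136.94, 172.46, 180, 180, 180].

### API

Orientations are given as [roll, pitch, yaw] about the fixed x, y, z axes, in that order (R = Rz(yaw) Ry(pitch) Rx(roll)).
In Python, from plant import get_state, imaging, r, finder gives the robot as it stands.
- The arm moves only by the shell command python3 -m handwheel 'ROWS' [FORCE]. ROWS is JSON, a list of rows, each a list of 5 numbers: the closure, from 0 (fully open) to 1 (shut), then the shift along the world's x, y, z in cm, then the turn about the world's z in degrees. A call has 1 to 8 rows; each row is the pose to reach, as a shift and turn from the pose commanded when the call began; what a row does not reach only later rows make up. A row lasts 1/8 s, in which the tool goes at most 62.5 mm and 10.7 degrees, less where a joint would pass 70% of its speed; a pose out of reach is approached as far as the arm can. A call with a gripper value outside its range is refused whole. The fingers move at their own pace and stop on an object; FORCE is the grip in N (left out, the last holds). Time passes only in rows, so rows that repeat a pose let the fingers close. It gives the time, the measured TCP pose, the force, the opening and the grip force at its end, in the units of the state.
- get_state(): the state, without advancing time (a new reading comes with each control period).
- imaging.capture(name): name is "side" or "top" or "wrist"; returns (picture, depth): 384x512x3 uint8, red, green, blue; 384x512 float32, m along the optical axis (not along the pixel's ray), 0 where there is no reading.
- imaging.get_calibration(name): a dict with "fx", "fy", "cx", "cy" (pixels), "rvec" (rotation vector, rad) and "tvec" (3), from world to camera coordinates, as OpenCV has them; the wrist camera has in their place "hand_eye" (4x4, takes a point from camera to tool coordinates, whose origin is the TCP and whose axes are the flange's). Camera axes: x right, y down, z forward; pixel columns grow to the right and rows downward; lengths in m; the calibration is good to about 2 mm. A picture is of the moment at which its call begins: read the wrist's pose just before it. get_calibration takes no time and is no camera call.
- r.close_job(): hands the job in; it is judged then, once.
Trained networks look in the newest picture that a camera, given by its name, has taken for a name from the list of things; names that differ only in an ending like _2 or _b are one class to them, and where a whole thing is asked for, a point or a joint stands for the part that bears it (a point fixed in the world has none). Each returns a list of dicts, best first, with "p" (0 to 1); they miss things now and then, are a little off and sometimes report something else, mostly with a low value. They report only what shows in the picture. A call takes as long as a camera call. They do not tell look-alikes from the thing itself.
- finder.cut_out(camera, query): "region" (384x512 bool, what is visible of it) and "pixel" ([column, row] in pixels, amid what is visible of it).
The state is a dict: "time_s": time; "joints": joint angles; "qd": joint speeds; "joint_torque": joint torques, N m; "tcp_pos": TCP position; "eef_rot": TCP orientation; "contact_force": force on the tool from outside, world axes, zero at the start; "moment": the same for the moment, N m; "gripper_width": finger opening in m; "gripper_force": force on a finger pad.
Only numpy, scipy, OpenCV 4.12 (cv2) and the standard library are available. Lean on these libraries where they do the work, as an engineer would, in place of code of your own. Each camera call takes 0.05 s, during which the arm holds its last target. There are 200 camera calls.

## Working session

There is one attempt and no reset: what is moved stays moved. The work goes in short steps, Python scripts to look and compute and a shell command to move; the robot and the scene stay as the last step left them, time stands still between calls to the robot, and variables do not carry over. Pictures are saved under pics/ and viewed, at most 14 in all, crops included, and the job is handed in when it is done.

```bash
ls; mkdir -p pics; cat > h.py <<'E'
import numpy as np, cv2
from plant import get_state, imaging, r, finder
from scipy.spatial.transform import Rotation as R
def cap(n):
    s=get_state(); im,d=imaging.capture(n); c=imaging.get_calibration(n)
    if 'hand_eye' in c:
        T=np.eye(4); T[:3,:3]=R.from_euler('xyz',s['eef_rot'],degrees=True).as_matrix(); T[:3,3]=s['tcp_pos']
        M=T@np.array(c['hand_eye'])
    else:
        W=np.eye(4); W[:3,:3]=cv2.Rodrigues(np.array(c['rvec'],float))[0]; W[:3,3]=np.ravel(c['tvec']); M=np.linalg.inv(W)
    v,u=np.mgrid[:384,:512]
    P=np.stack([(u-c['cx'])/c['fx']*d,(v-c['cy'])/c['fy']*d,d],-1)@M[:3,:3].T+M[:3,3]
    P[d<=0]=np.nan
    return im,d,P
def save(n,im,sc=1):
    cv2.imwrite('pics/'+n+'.png',cv2.resize(im[...,::-1],None,fx=sc,fy=sc,interpolation=cv2.INTER_CUBIC))
E
python3 - <<'E'
from h import *
s=get_state(); print(s['time_s'],s['eef_rot'],s['tcp_pos'])
names=['blue_beaker_mid','yellow_beaker_mid','red_beaker_mid','blue_lid_mid','red_lid_mid','yellow_lid_mid','beaker_dock','lid_sorter','drying_stand_1']
for n in ['top','side']:
    im,d,P=cap(n); save(n,im,1.5)
    np.savez(f'{n}.npz',im=im,P=P)
    for q in names:
        for o in finder.cut_out(n,q)[:4]:
            if o['p']<.2: continue
            p=P[o['region']]; 
            print(n,q,round(o['p'],2),np.round(o['pixel']),np.round(np.nanmedian(p,0),3),'min',np.round(np.nanpercentile(p,3,0),3),'max',np.round(np.nanpercentile(p,97,0),3))
E
```

```text
pics
0.0 [ 1.79906481e+02 -8.66038711e-03 -1.62830941e+02] [ 0.19916057 -0.6444123   0.20453555]
top blue_beaker_mid 0.58 [247. 259.] [0.422 0.024 0.042] min [ 0.399 -0.002  0.002] max [0.448 0.049 0.086]
top yellow_beaker_mid 0.92 [179. 258.] [0.431 0.184 0.044] min [0.404 0.147 0.001] max [0.459 0.203 0.086]
top red_beaker_mid 0.57 [323. 256.] [ 0.431 -0.161  0.044] min [ 0.407 -0.181  0.002] max [ 0.459 -0.126  0.086]
top blue_lid_mid 0.59 [329. 129.] [ 0.732 -0.183  0.037] min [ 0.722 -0.203  0.008] max [ 0.742 -0.163  0.053]
top blue_lid_mid 0.57 [356. 190.] [ 0.59  -0.234  0.068] min [ 0.587 -0.263  0.024] max [ 0.596 -0.21   0.079]
top blue_lid_mid 0.53 [355. 148.] [ 0.689 -0.256  0.035] min [ 0.67  -0.269  0.004] max [ 0.71  -0.244  0.054]
top blue_lid_mid 0.49 [322. 257.] [ 0.431 -0.162  0.044] min [ 0.406 -0.182  0.002] max [ 0.459 -0.126  0.086]
top red_lid_mid 0.74 [224. 184.] [0.593 0.073 0.066] min [0.588 0.042 0.018] max [0.601 0.103 0.079]
top red_lid_mid 0.61 [358. 191.] [ 0.591 -0.237  0.067] min [ 0.587 -0.268  0.02 ] max [ 0.598 -0.21   0.079]
top yellow_lid_mid 0
[... 1437 characters left out ...]
.051] min [0.576 0.205 0.012] max [0.611 0.267 0.077]
side beaker_dock 0.69 [235. 206.] [0.592 0.078 0.051] min [0.587 0.045 0.018] max [0.602 0.106 0.077]
side beaker_dock 0.63 [274. 188.] [ 0.586 -0.069  0.007] min [ 0.549 -0.109  0.004] max [ 0.627 -0.032  0.016]
side lid_sorter 0.87 [201. 276.] [0.563 0.25  0.009] min [0.511 0.187 0.005] max [0.653 0.29  0.032]
side drying_stand_1 0.97 [240. 225.] [0.584 0.089 0.008] min [0.564 0.034 0.002] max [0.622 0.119 0.025]
side drying_stand_1 0.75 [300. 157.] [ 0.582 -0.227  0.008] min [ 0.564 -0.28   0.005] max [ 0.615 -0.198  0.031]
side drying_stand_1 0.45 [340. 178.] [ 0.43  -0.14   0.061] min [ 0.404 -0.183  0.003] max [ 0.458 -0.126  0.084]
```

View pics/top.png

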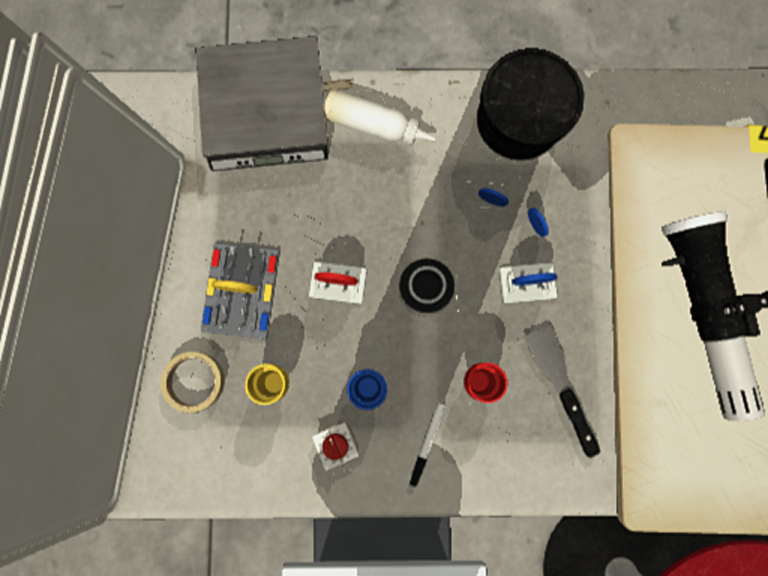

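View pics/side.png

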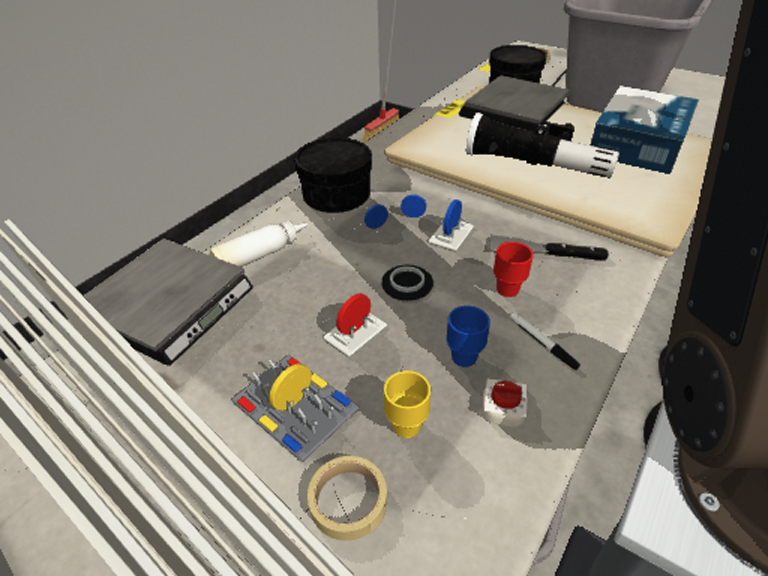

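The top view shows the three beakers: yellow (177,256), blue (245,259) and red (324,255). The dock is at (285,190), the sorter at (160,193) and the white stands at (225,188) and (352,188). The sorter's blue tabs are on the near side and its red tabs on the far side.
Blue lid candidates are (356,187) on edge in a white stand, plus two smaller loose blue discs at (329,131) and (358,148). The description (largest, in a stand) points to (356,187). The red lid is (224,186). The red button at (223,297) is not a lid.

```bash
python3 - <<'E'
from h import *
from scipy.optimize import least_squares
A={n:np.load(n+'.npz') for n in ['top','side']}
P={n:A[n]['P'].reshape(-1,3) for n in A}
def near(n,x,y,rad,z0,z1):
    p=P[n]; return p[(np.hypot(p[:,0]-x,p[:,1]-y)<rad)&(p[:,2]>z0)&(p[:,2]<z1)]
for n in P:
  for nm,x,y in [('blue',.422,.024),('yel',.431,.175),('red',.431,-.154)]:
    p=near(n,x,y,.045,.080,.095)
    f=least_squares(lambda v:np.clip(np.hypot(p[:,0]-v[0],p[:,1]-v[1])-.02825,-.01,.01),[x,y],loss='soft_l1',f_scale=.002).x
    print(n,nm,len(p),f.round(4),np.percentile(p[:,2],[50,95]).round(4))
  p=near(n,.59,-.073,.045,.012,.03)
  print(n,'ring',len(p),least_squares(lambda v:np.hypot(p[:,0]-v[0],p[:,1]-v[1])-.0285,[.59,-.073],loss='soft_l1',f_scale=.002).x.round(4))
  for nm,x,y in [('blid',.59,-.236),('rlid',.592,.073),('ylid',.581,.23)]:
    p=near(n,x,y,.05,.045,.1); c,(w,l),a=cv2.minAreaRect(p[:,:2].astype(np.float32)*1000); 
    q=p[p[:,2]>.0]; m=q[:,:2].mean(0); e=np.linalg.svd(q[:,:2]-m)[2][0] if 0 else np.linalg.eigh(np.cov(q[:,:2].T))[1][:,1]
    print(n,nm,np.round(c,1),round(w,1),round(l,1),'axisdir of slot deg',np.degrees(np.arctan2(e[1],e[0])).round(1),p[:,2].max().round(3))
  p=near(n,.58,.233,.12,.003,.012)
  for nm,x,y,rr in [('sorter',.58,.233,.11),('st',.592,.075,.062),('st2',.592,-.24,.062)]:
    p=near(n,x,y,rr,.004,.012); print(n,nm,cv2.minAreaRect(p[:,:2].astype(np.float32)*1000))
im=A['top']['im'];p=A['top']['P']
hsv=cv2.cvtColor(im,cv2.COLOR_RGB2HSV)
for (u,v) in [(118,110),(115,150),(105,200),(100,240),(90,300),(128,255),(223,297),(150,75)]: print((u,v),p[v,u].round(3))
# tabs
box=(slice(155,232),slice(130,192))
for nm,lo,hi in [('red',(0,150,80),(8,255,255)),('blue',(105,150,80),(125,255,255)),('yel',(20,150,80),(32,255,255))]:
    m=np.zeros((384,512),np.uint8); m[box]=cv2.inRange(hsv,lo,hi)[box]
    k,L,st,ce=cv2.connectedComponentsWithStats(m)
    for i in range(1,k):
        if st[i,4]>12: print(nm,ce[i].round(),np.nanmedian(p[L==i],0).round(3))
save('blid',im[165:215,325:385],8)
E
```

```text
top blue 122 [0.4242 0.024 ] [0.0845 0.0873]
top yel 137 [0.4329 0.1753] [0.084  0.0865]
top red 138 [ 0.4329 -0.1547] [0.0842 0.0868]
top ring 148 [ 0.5898 -0.0741]
top blid [ 593.3 -242.2] 9.7 67.8 axisdir of slot deg 94.1 0.083
top rlid [595.3  72.8] 66.7 9.5 axisdir of slot deg 82.7 0.08
top ylid [583.8 233.7] 67.1 9.7 axisdir of slot deg 83.7 0.082
top sorter ((583.9603881835938, 239.0990447998047), (195.64984130859375, 211.05502319335938), 43.597408294677734)
top st ((596.4920654296875, 78.18528747558594), (102.40978240966797, 112.27476501464844), 86.76470184326172)
top st2 ((592.7557373046875, -238.16513061523438), (115.94173431396484, 99.6905288696289), 67.996826171875)
side blue 150 [0.4233 0.0248] [0.0831 0.0851]
side yel 195 [0.4321 0.1764] [0.0833 0.0854]
side red 112 [ 0.4318 -0.1544] [0.0831 0.0853]
side ring 105 [ 0.589  -0.0736]
side blid [ 592.  -240.7] 10.9 66.0 axisdir of slot deg 91.5 0.079
side rlid [594.5  75.1] 67.8 10.9 axisdir of slot deg 79.4 0.079
side ylid [583.3 234.8] 69.1 11.3 axisdir of slot deg 81.5 0.079
side sorter ((584.2433471679688, 234.9314422607422), (109.68578338623047, 152.2084503173828), 83.3355484008789)
side st ((594.5118408203125, 73.81985473632812), (90.86925506591797, 60.65370559692383), 81.29027557373047)
side st2 ((592.1290283203125, -241.12890625), (59.942710876464844, 90.48328399658203), 4.000356674194336)
(118, 110) [0.791 0.339 0.029]
(115, 150) [0.694 0.35  0.007]
(105, 200) [0.568 0.37  0.005]
(100, 240) [ 0.47   0.38  -0.002]
(90, 300) [ 0.328  0.396 -0.001]
(128, 255) [ 0.434  0.309 -0.   ]
(223, 297) [0.339 0.074 0.051]
(150, 75) [0.875 0.258 0.047]
red [143. 172.] [0.637 0.275 0.013]
red [181. 176.] [0.626 0.182 0.013]
blue [137. 210.] [0.542 0.287 0.014]
blue [175. 214.] [0.532 0.193 0.013]
yel [152. 191.] [0.583 0.24  0.063]
yel [178. 195.] [0.579 0.188 0.014]
```

View pics/blid.png

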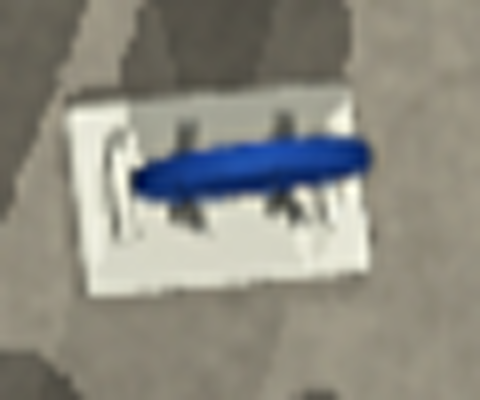

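The crop confirms the choice: the blue disc on edge in the white stand spans about 67 mm across at z>45 mm, so it is the 70 mm lid. It is centred near crop (250,168), i.e. top-image (356,186). I'm moving to the blue beaker first.

```bash
python3 -m handwheel '[[0,12,16,0,-8],[0,25,34,0,-17.2],[0,25,34,0,-17.2],[0,25,34,0,-17.2],[0,25,34,0,-17.2],[0,25,34,0,-17.2],[0,25,34,0,-17.2],[0,25,34,0,-17.2]]' 30; python3 -m handwheel '[[0,-2.5,32.9,0,0],[0,-2.5,32.9,0,0],[0,-2.5,32.9,0,0],[0,-2.5,32.9,0,0],[0,-2.5,32.9,0,0],[0,-2.5,32.9,0,0],[0,-2.5,32.9,0,0],[0,-2.5,32.9,0,0]]'; python3 -c "
from h import *
s=get_state();print(s['joints'],s['tcp_pos'],s['eef_rot'])
im,d,P=cap('wrist');save('w1',im)"
```

```text
time_s: 2.0
tcp_pos: [0.4511, -0.3026, 0.2057]
eef_rot: [-180.0, 0.0, -179.8]
contact_force: [-0.6, -0.0, -0.1]
gripper_width: 0.0874
gripper_force: 0.0
time_s: 3.0
tcp_pos: [0.4243, 0.0233, 0.2055]
eef_rot: [-180.0, -0.0, 179.9]
contact_force: [-0.2, -0.2, 0.1]
gripper_width: 0.0874
gripper_force: 0.0
[ 2.99809205e+01 -3.97416232e+00 -2.87578746e+01  4.78348218e-03
 -6.52217699e+01 -1.20037041e+02] [0.42429772 0.02331612 0.2054886 ] [-1.79993496e+02 -2.57207822e-03  1.79945884e+02]
```

View pics/w1.png

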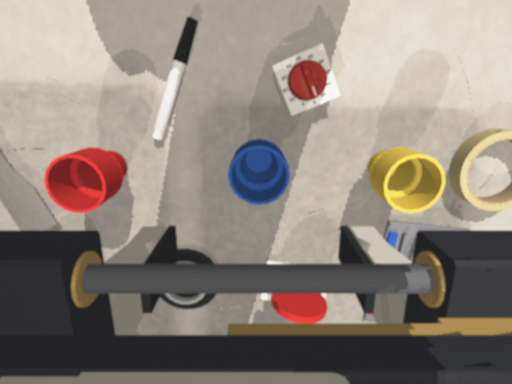

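The wrist view shows the blue beaker at (258,172), centred between the fingers, with red on the left and yellow on the right. Next I descend, grip and lift.

```bash
python3 -m handwheel '[[0,0,0.1,-5,0],[0,0,0.1,-10,0],[0,0,0.1,-13,0],[0,0,0.1,-15,0],[0,0,0.1,-15,0],[0.4,0,0.1,-15,0],[0.6,0,0.1,-15,0],[0.6,0,0.1,-15,0]]' 25; python3 -m handwheel '[[0.6,0,0,0,0],[0.6,0,0,0,0],[0.6,0,0,3,0],[0.6,0,0,8,0],[0.6,0,0,13,0],[0.6,0,0,13,0]]'
```

```text
time_s: 4.05
tcp_pos: [0.4248, 0.0253, 0.0562]
eef_rot: [180.0, 0.1, 180.0]
contact_force: [0.3, -0.9, -0.2]
gripper_width: 0.0626
gripper_force: 0.2
time_s: 4.8
tcp_pos: [0.4264, 0.0261, 0.1891]
eef_rot: [179.8, 0.4, -180.0]
contact_force: [-1.0, -0.3, -1.3]
gripper_width: 0.0595
gripper_force: 25.0
```

```bash
python3 -m handwheel '[[0.6,5,-3,1,0],[0.6,10,-6,1,0],[0.6,16.5,-9.8,1,0],[0.6,16.5,-9.8,1,0],[0.6,16.5,-9.8,0,0],[0.6,16.5,-9.8,-4,0],[0.6,16.5,-9.8,-8,0],[0.6,16.5,-9.8,-8,0]]'; python3 -c "
from h import *
print(get_state()['tcp_pos'])
im,d,P=cap('side');save('s2',im[90:290,130:390],2.5)"
```

```text
time_s: 5.8
tcp_pos: [0.5855, -0.0723, 0.1025]
eef_rot: [-180.0, -0.4, 180.0]
contact_force: [0.7, 0.1, -0.1]
gripper_width: 0.0589
gripper_force: 25.0
[ 0.58553426 -0.07231043  0.10246491]
```

View pics/s2.png

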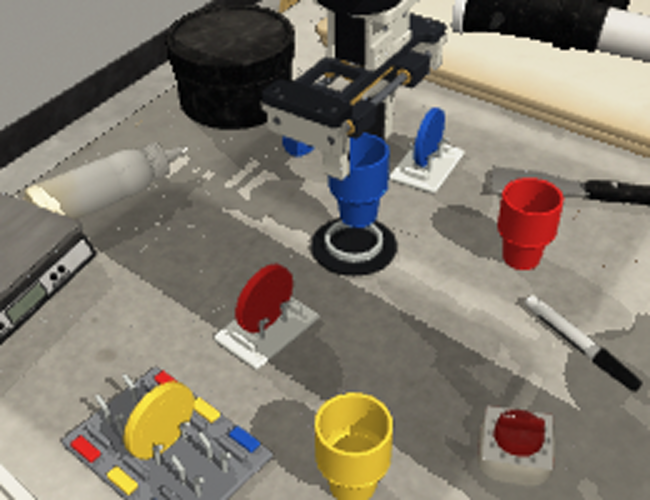

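The view shows the upright blue beaker just above the ring (crop (357,205) over (353,243)). I lower it and release.

```bash
python3 -m handwheel '[[0.6,0.1,0,0,0],[0.6,0.1,0,-2,0],[0.6,0.1,0,-3,0],[0.6,0.1,0,-3.8,0],[0.6,0.1,0,-4.3,0],[0.6,0.1,0,-4.3,0],[0.6,0.1,0,-4.3,0]]';  python3 -m handwheel '[[0.2,0,0,0,0],[0,0,0,0,0],[0,0,0,0,0],[0,0,0,4,0],[0,0,0,9,0],[0,0,0,14,0],[0,0,0,14,0]]'
```

```text
time_s: 6.72
tcp_pos: [0.5905, -0.0729, 0.0627]
eef_rot: [180.0, 0.0, 180.0]
contact_force: [-0.4, -0.4, -0.4]
gripper_width: 0.0592
gripper_force: 25.0
time_s: 7.6
tcp_pos: [0.5929, -0.0728, 0.2074]
eef_rot: [180.0, 0.5, -180.0]
contact_force: [0.6, 0.5, -1.6]
gripper_width: 0.0875
gripper_force: 0.0
```

```bash
python3 -m handwheel '[[0,-4,6,0.5,0],[0,-8,12,0.5,0],[0,-12,18,0.5,0],[0,-15.8,24.9,0.5,0],[0,-15.8,24.9,0,0],[0,-15.8,24.9,0,0],[0,-15.8,24.9,0,0],[0,-15.8,24.9,0,0]]'; python3 - <<'E'
from h import *
from scipy.optimize import least_squares
print(get_state()['tcp_pos'])
im,d,P=cap('side'); p=P.reshape(-1,3)
p=p[(np.hypot(p[:,0]-.59,p[:,1]+.073)<.045)&(p[:,2]>.084)]
print(len(p),np.percentile(p[:,2],[50,95]),least_squares(lambda v:np.hypot(p[:,0]-v[0],p[:,1]-v[1])-.0283,[.59,-.073],loss='soft_l1',f_scale=.002).x.round(4))
E
```

```text
time_s: 8.6
tcp_pos: [0.4327, 0.1754, 0.2023]
eef_rot: [-180.0, -0.0, 179.9]
contact_force: [0.2, 0.0, -0.0]
gripper_width: 0.0876
gripper_force: 0.0
[0.43266535 0.1753731  0.20228137]
27 [0.08840062 0.09036554] [ 0.5893 -0.0733]
```

```bash
python3 -m handwheel '[[0,0,0.1,-5,0],[0,0,0.1,-10,0],[0,0,0.1,-13,0],[0,0,0.1,-14.7,0],[0,0,0.1,-14.7,0],[0.4,0,0.1,-14.7,0],[0.6,0,0.1,-14.7,0],[0.6,0,0.1,-14.7,0]]' 25; python3 -m handwheel '[[0.6,0,0,0,0],[0.6,0,0,0,0],[0.6,0,0,3,0],[0.6,0,0,8,0],[0.6,0,0,13,0],[0.6,0,0,15,0],[0.6,0,0,15,0]]'; python3 -m handwheel '[[0.6,4,-6,1,0],[0.6,8,-12,1,0],[0.6,12,-18,1,0],[0.6,15.7,-24.9,1,0],[0.6,15.7,-24.9,0,0],[0.6,15.7,-24.9,0,0],[0.6,15.7,-24.9,-4,0],[0.6,15.7,-24.9,-4,0]]'; python3 -c "
from h import *
print(get_state()['tcp_pos'])
im,d,P=cap('side');save('s3',im[90:290,130:390],2.5)"
```

```text
time_s: 9.65
tcp_pos: [0.4327, 0.1774, 0.0562]
eef_rot: [179.9, 0.1, 180.0]
contact_force: [-0.6, -0.1, -0.6]
gripper_width: 0.0631
gripper_force: 0.0
time_s: 10.52
tcp_pos: [0.4329, 0.1778, 0.2069]
eef_rot: [179.9, 0.1, 180.0]
contact_force: [0.3, -0.2, -1.2]
gripper_width: 0.058
gripper_force: 25.3
time_s: 11.52
tcp_pos: [0.5863, -0.0716, 0.1618]
eef_rot: [-180.0, -0.4, 180.0]
contact_force: [0.2, -0.5, -0.5]
gripper_width: 0.0579
gripper_force: 25.3
[ 0.5863471  -0.07159524  0.16179732]
```

View pics/s3.png

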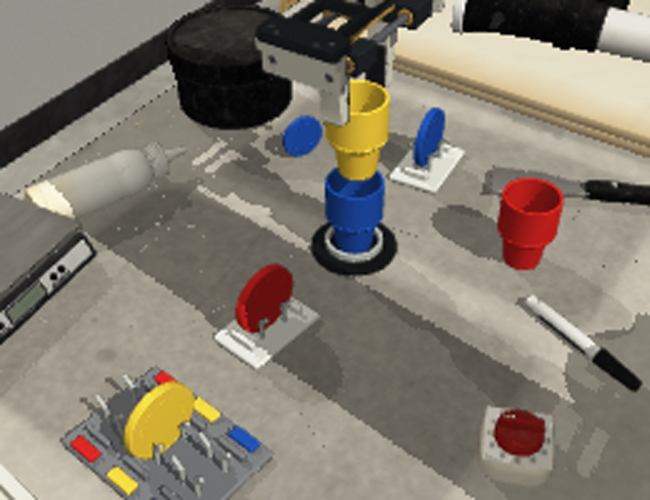

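The yellow beaker is upright over the seated blue one (crop (357,150) above (355,190)). I lower it in.

```bash
python3 -m handwheel '[[0.6,0,-0.1,0,0],[0.6,0,-0.1,-2,0],[0.6,0,-0.1,-4,0],[0.6,0,-0.1,-5.2,0],[0.6,0,-0.1,-6,0],[0.6,0,-0.1,-6,0],[0.6,0,-0.1,-6,0]]';  python3 -m handwheel '[[0.2,0,0,0,0],[0,0,0,0,0],[0,0,0,0,0],[0,0,0,4,0],[0,0,0,9,0],[0,0,0,11,0],[0,0,0,11,0]]'; python3 -m handwheel '[[0,-4,-2,0,0],[0,-8,-4,0,0],[0,-12,-6,0,0],[0,-15.8,-8.1,0,0],[0,-15.8,-8.1,0,0],[0,-15.8,-8.1,0,0]]';python3 - <<'E'
from h import *
from scipy.optimize import least_squares
print(get_state()['tcp_pos'])
im,d,P=cap('side'); p=P.reshape(-1,3)
p=p[(np.hypot(p[:,0]-.59,p[:,1]+.073)<.045)&(p[:,2]>.125)]
print(len(p),np.percentile(p[:,2],[50,95]),least_squares(lambda v:np.hypot(p[:,0]-v[0],p[:,1]-v[1])-.0283,[.59,-.073],loss='soft_l1',f_scale=.002).x.round(4))
E
```

```text
time_s: 12.45
tcp_pos: [0.5896, -0.0728, 0.106]
eef_rot: [180.0, 0.0, 180.0]
contact_force: [-0.1, 0.5, -1.1]
gripper_width: 0.058
gripper_force: 25.0
time_s: 13.32
tcp_pos: [0.5903, -0.0728, 0.2176]
eef_rot: [180.0, 0.2, 180.0]
contact_force: [1.0, -0.2, -0.9]
gripper_width: 0.0875
gripper_force: 0.0
time_s: 14.08
tcp_pos: [0.4313, -0.1539, 0.2151]
eef_rot: [180.0, -0.0, 180.0]
contact_force: [0.4, 0.3, -0.2]
gripper_width: 0.0874
gripper_force: 0.0
[ 0.43134131 -0.15389332  0.21510307]
191 [0.1313715  0.13504454] [ 0.5888 -0.0721]
```

```bash
python3 -m handwheel '[[0,0.1,0,-5,0],[0,0.1,0,-10,0],[0,0.1,0,-14,0],[0,0.1,0,-16,0],[0,0.1,0,-16,0],[0.4,0.1,0,-16,0],[0.6,0.1,0,-16,0],[0.6,0.1,0,-16,0]]' 25; python3 -m handwheel '[[0.6,0,0,0,0],[0.6,0,0,0,0],[0.6,0,0,3,0],[0.6,0,0,8,0],[0.6,0,0,13,0],[0.6,0,0,18,0],[0.6,0,0,18.5,0],[0.6,0,0,18.5,0]]'; python3 -m handwheel '[[0.6,4,2,0,0],[0.6,8,4,0,0],[0.6,12,6,0,0],[0.6,15.7,8.1,0,0],[0.6,15.7,8.1,0,0],[0.6,15.7,8.1,0,0],[0.6,15.7,8.1,-3,0],[0.6,15.7,8.1,-3,0]]'; python3 -c "
from h import *
print(get_state()['tcp_pos'])
im,d,P=cap('side');save('s4',im[60:260,130:390],2.5)"
```

```text
time_s: 15.12
tcp_pos: [0.4329, -0.1538, 0.0563]
eef_rot: [180.0, 0.1, 180.0]
contact_force: [-0.1, 0.1, -0.1]
gripper_width: 0.0628
gripper_force: 0.0
time_s: 16.12
tcp_pos: [0.4319, -0.1537, 0.24]
eef_rot: [180.0, -0.0, 180.0]
contact_force: [0.9, -0.3, -1.7]
gripper_width: 0.0586
gripper_force: 25.0
time_s: 17.12
tcp_pos: [0.5868, -0.0734, 0.2082]
eef_rot: [-180.0, -0.3, 179.9]
contact_force: [0.1, -0.7, -1.1]
gripper_width: 0.0588
gripper_force: 25.0
[ 0.58681183 -0.07339733  0.20817138]
```

View pics/s4.png

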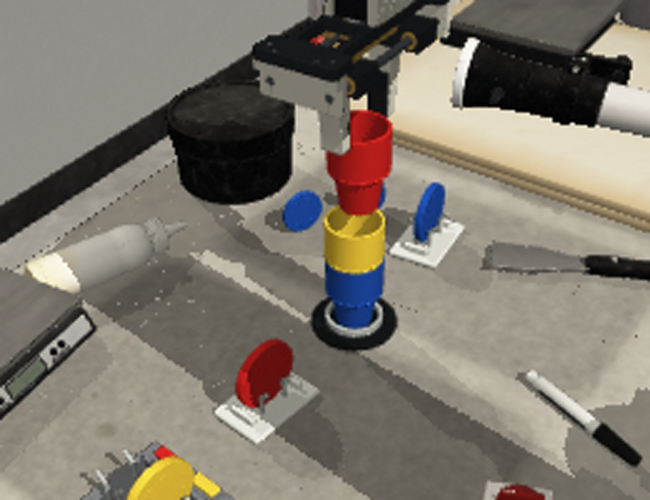

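Red is upright above the nested yellow and blue (crop (360,180) above (355,240)). I lower it, release and rise.

```bash
python3 -m handwheel '[[0.6,0,0,0,0],[0.6,0,0,-2,0],[0.6,0,0,-4,0],[0.6,0,0,-5.3,0],[0.6,0,0,-6.1,0],[0.6,0,0,-6.1,0],[0.6,0,0,-6.1,0]]';  python3 -m handwheel '[[0.2,0,0,0,0],[0,0,0,0,0],[0,0,0,0,0],[0,0,0,4,0],[0,0,0,8,0],[0,0,0,9,0],[0,0,0,9,0]]'; python3 - <<'E'
from h import *
s=get_state(); print(s['tcp_pos'],s['joints'])
E
```

```text
time_s: 18.05
tcp_pos: [0.5896, -0.0729, 0.1499]
eef_rot: [180.0, 0.0, 180.0]
contact_force: [-0.7, -0.1, -2.0]
gripper_width: 0.0583
gripper_force: 25.0
time_s: 18.92
tcp_pos: [0.5895, -0.0728, 0.2398]
eef_rot: [180.0, 0.1, 180.0]
contact_force: [-0.3, 0.2, -0.1]
gripper_width: 0.0876
gripper_force: 0.0
[ 0.58945925 -0.07276547  0.23983031] [ 1.17942320e+01  1.17575742e+01 -6.95921484e+00 -1.31530339e-02
 -7.12137680e+01 -1.01817633e+02]
```

```bash
python3 -m handwheel '[[0,0,-3,0,10.6],[0,0,-8,0,21.2],[0,0.3,-13,0,31.8],[0,0.3,-16.9,0,42.4],[0,0.3,-16.9,0,53],[0,0.3,-16.9,0,63.6],[0,0.3,-16.9,-5,74.2],[0,0.3,-16.9,-10,84.8]]'; python3 -m handwheel '[[0,0,0,0,9.2],[0,0,0,0,9.2],[0,0,0,0,9.2],[0,0,0,0,9.2]]';python3 - <<'E'
from h import *
s=get_state(); print(s['tcp_pos'],s['eef_rot'],s['joints'])
im,d,P=cap('wrist'); save('w5',im)
for n in ['wrist','side']:
  if n=='side': im,d,P=cap('side')
  p=P.reshape(-1,3); 
  q=p[(np.hypot(p[:,0]-.592,p[:,1]+.24)<.045)&(p[:,2]>.045)&(p[:,2]<.09)]
  print(n,len(q))
  if len(q)>20: print(cv2.minAreaRect(q[:,:2].astype(np.float32)*1000))
q=p[(np.hypot(p[:,0]-.59,p[:,1]+.073)<.045)&(p[:,2]>.168)]
print(len(q),np.percentile(q[:,2],[50,95]) if len(q) else 0)
E
```

```text
time_s: 19.92
tcp_pos: [0.5915, -0.2417, 0.1369]
eef_rot: [179.9, 0.0, -94.9]
contact_force: [0.2, -0.6, -0.8]
gripper_width: 0.0873
gripper_force: 0.0
time_s: 20.42
tcp_pos: [0.5926, -0.2419, 0.1399]
eef_rot: [-179.9, -0.0, -86.1]
contact_force: [-0.3, -0.3, -0.6]
gripper_width: 0.0874
gripper_force: 0.0
[ 0.5925563  -0.24188513  0.13989954] [-1.79949954e+02 -6.73442463e-03 -8.61375733e+01] [-4.76799703e+00  1.99329622e+01 -9.14598133e+00 -9.75100226e-04
 -6.08705665e+01  8.63090092e+00]
wrist 861
((594.7400512695312, -243.4612579345703), (9.143115997314453, 67.93719482421875), 4.775729179382324)
side 123
((592.0835571289062, -240.53257751464844), (10.015127182006836, 66.87284851074219), 3.908630132675171)
220 [0.1747506  0.17862107]
```

View pics/w5.png

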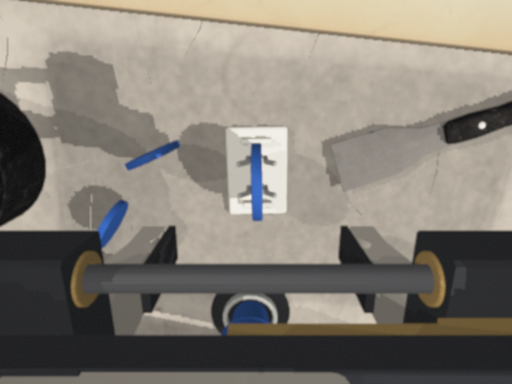

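The wrist view shows the blue lid at (256,180) in its stand, parallel to the pads and centred between them. The stack's top is at 178 mm, so it is fully seated. Next I pinch the lid.

```bash
python3 -m handwheel '[[0.4,0,0,-4,0],[0.5,0,0,-8,0],[0.6,0,0,-9.2,0],[0.7,0,0,-9.2,0],[0.8,0,0,-9.2,0],[1,0,0,-9.2,0],[1,0,0,-9.2,0],[1,0,0,-9.2,0]]' 25; python3 -m handwheel '[[1,0,0,0,0],[1,0,0,0,0],[1,0,0,0,0],[1,0,0,0,0]]'
```

```text
time_s: 21.52
tcp_pos: [0.5925, -0.2419, 0.0479]
eef_rot: [-180.0, -0.0, -86.0]
contact_force: [-0.2, 0.4, -0.0]
gripper_width: 0.0131
gripper_force: 0.0
time_s: 22.02
tcp_pos: [0.5924, -0.2419, 0.0476]
eef_rot: [-180.0, -0.0, -86.0]
contact_force: [-0.4, 0.5, 3.5]
gripper_width: 0.0086
gripper_force: 25.0
```

```bash
python3 -m handwheel '[[1,0,0,1,0],[1,0,0,4,0],[1,0,0,9,0],[1,0,0,15,0],[1,0,0,20.5,0],[1,0,0,20.5,0],[1,0,0,20.5,0]]'; python3 -m handwheel '[[1,-1,5,0,-2],[1,-2,11,0,-4],[1,-3,17,0,-6],[1,-4,23,0,-8],[1,-5,29,0,-10.6],[1,-5.7,35,0,-10.6],[1,-5.7,41,0,-10.6],[1,-5.7,46,0,-10.6]]';  python3 -m handwheel '[[1,0,2.2,0,0],[1,0,2.2,-5,0],[1,0,2.2,-10,0],[1,0,2.2,-14,0],[1,0,2.2,-14,0],[1,0,2.2,-14,0]]'
python3 - <<'E'
from h import *
s=get_state(); print(s['tcp_pos'],s['eef_rot'])
im,d,P=cap('wrist'); save('w6',im)
im,d,P=cap('side'); save('s6',im[130:330,100:360],2.5)
hsv=cv2.cvtColor(im,cv2.COLOR_RGB2HSV); m=cv2.inRange(hsv,(105,150,40),(125,255,255))>0
q=P[m]; q=q[(np.hypot(q[:,0]-.536,q[:,1]-.24)<.05)&(q[:,2]>.06)]
print(len(q),np.nanmin(q,0),np.nanmax(q,0),cv2.minAreaRect(q[:,:2].astype(np.float32)*1000))
E
```

```text
time_s: 22.9
tcp_pos: [0.5919, -0.2416, 0.2524]
eef_rot: [-180.0, 0.0, -86.0]
contact_force: [-0.5, -0.4, -1.3]
gripper_width: 0.0091
gripper_force: 25.0
time_s: 23.9
tcp_pos: [0.5341, 0.2199, 0.2509]
eef_rot: [179.9, -0.1, -96.6]
contact_force: [1.5, 0.2, -0.4]
gripper_width: 0.0088
gripper_force: 25.0
time_s: 24.65
tcp_pos: [0.5361, 0.2401, 0.1136]
eef_rot: [-179.9, 0.0, -96.6]
contact_force: [0.2, -0.3, 0.9]
gripper_width: 0.0088
gripper_force: 25.0
[0.53614063 0.24010776 0.11361734] [-1.79945685e+02  4.22828145e-03 -9.66201652e+01]
431 [0.5285117  0.22058755 0.07618859] [0.5426375  0.2743241  0.15102328] ((536.3311767578125, 247.1758575439453), (54.166778564453125, 10.385542869567871), 84.11263275146484)
```

View pics/s6.png

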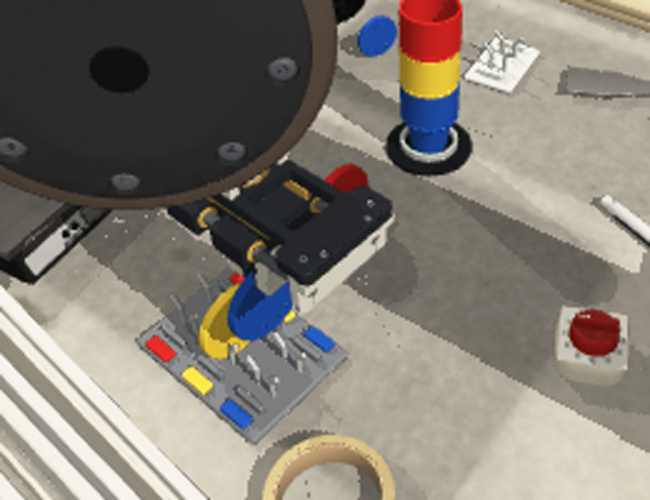

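View pics/w6.png

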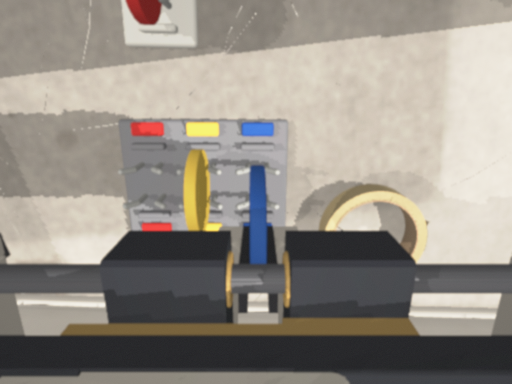

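The blue lid hangs over the blue-tab slot: in the wrist view the lid is at (258,200), in line with the blue tab at (257,129). The stack stands complete. I lower the lid and open only partly, so the fingers stay clear of the yellow lid.

```bash
python3 -m handwheel '[[1,0,0,-2,0],[1,0,0,-4,0],[1,0,0,-5.2,0],[1,0,0,-6,0],[1,0,0,-6.5,0],[1,0,0,-6.5,0]]'; python3 -m handwheel '[[0.74,0,0,0,0],[0.74,0,0,0,0],[0.74,0,0,0,0],[0.74,0,0,3,0],[0.74,0,0,8,0],[0.74,0,0,14,0],[0.74,0,0,14,0]]'
```

```text
time_s: 25.5
tcp_pos: [0.5357, 0.2404, 0.0478]
eef_rot: [-180.0, 0.0, -96.6]
contact_force: [0.3, -0.0, -0.3]
gripper_width: 0.0084
gripper_force: 25.0
time_s: 26.38
tcp_pos: [0.538, 0.2418, 0.1932]
eef_rot: [-179.6, 0.4, -96.6]
contact_force: [-0.1, 0.9, -2.0]
gripper_width: 0.0228
gripper_force: 0.0
```

```bash
python3 -m handwheel '[[0.3,2,-5,0,-2],[0.3,4,-10,0,-2],[0.3,5.9,-16.6,0,-2],[0.3,5.9,-16.6,0,-2],[0.3,5.9,-16.6,-4,-2],[0.3,5.9,-16.6,-5,-2],[0.3,5.9,-16.6,-5,-2]]'; python3 - <<'E'
from h import *
s=get_state(); print(s['tcp_pos'],s['eef_rot'])
im,d,P=cap('wrist'); save('w7',im)
for n in ['wrist','side']:
  if n=='side': im,d,P=cap('side')
  p=P.reshape(-1,3)
  for x,y in [(.595,.074),(.536,.240),(.584,.235)]:
    q=p[(np.hypot(p[:,0]-x,p[:,1]-y)<.045)&(abs(p[:,0]-x+.11*(p[:,1]-y))<.016)&(p[:,2]>.045)&(p[:,2]<.09)]
    if len(q)>20: print(n,x,cv2.minAreaRect(q[:,:2].astype(np.float32)*1000),q[:,2].max().round(4))
E
```

```text
time_s: 27.25
tcp_pos: [0.5939, 0.0744, 0.137]
eef_rot: [179.9, -0.1, -98.6]
contact_force: [-0.4, -0.6, 1.1]
gripper_width: 0.0612
gripper_force: 0.0
[0.59393478 0.07443199 0.13702422] [ 1.79925232e+02 -6.56928918e-02 -9.85740183e+01]
wrist 0.595 ((596.9802856445312, 72.59133911132812), (67.31934356689453, 9.019769668579102), 81.84443664550781) 0.0794
wrist 0.536 ((537.58935546875, 217.6591796875), (19.646451950073242, 3.846918821334839), 81.37212371826172) 0.0658
wrist 0.584 ((582.2261352539062, 207.60964965820312), (16.11562728881836, 9.114570617675781), 82.37251281738281) 0.0644
side 0.595 ((594.5013427734375, 75.37190246582031), (67.36901092529297, 11.052528381347656), 80.08938598632812) 0.0791
side 0.536 ((535.8644409179688, 239.7524871826172), (68.66026306152344, 12.490423202514648), 84.69847106933594) 0.0803
side 0.584 ((583.4096069335938, 235.43504333496094), (67.4921875, 11.746112823486328), 81.95854949951172) 0.0794
```

View pics/w7.png

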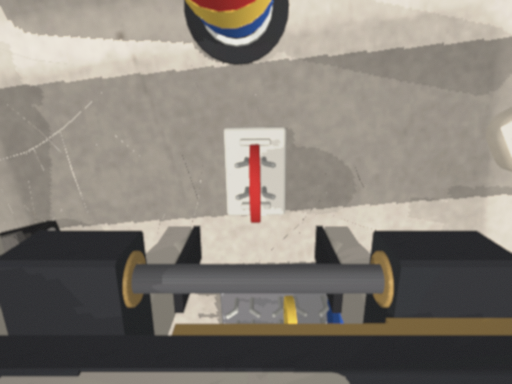

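The red lid is at (255,182), parallel to the pads and centred between them. The blue lid stands in its slot with its top at about 79 mm. Now I pinch red.

```bash
python3 -m handwheel '[[0.4,0,0,-4,0],[0.5,0,0,-8,0],[0.6,0,0,-9,0],[0.7,0,0,-9,0],[0.8,0,0,-9,0],[1,0,0,-9,0],[1,0,0,-9,0],[1,0,0,-9,0]]' 25; python3 -m handwheel '[[1,0,0,0,0],[1,0,0,0,0],[1,0,0,0,0],[1,0,0,0,0]]'; python3 -m handwheel '[[1,0,0,1,0],[1,0,0,4,0],[1,0,0,9,0],[1,0,0,14,0],[1,0,0,14,0]]'; python3 -c "
from h import *
print(get_state()['tcp_pos'])"
```

```text
time_s: 28.35
tcp_pos: [0.5952, 0.0744, 0.0486]
eef_rot: [-179.9, 0.0, -98.6]
contact_force: [-0.5, -0.0, 6.0]
gripper_width: 0.0087
gripper_force: 25.0
time_s: 28.85
tcp_pos: [0.5953, 0.0744, 0.0486]
eef_rot: [-179.9, 0.0, -98.6]
contact_force: [-0.1, 0.6, 6.1]
gripper_width: 0.0088
gripper_force: 25.0
time_s: 29.48
tcp_pos: [0.5966, 0.0748, 0.1926]
eef_rot: [-179.6, 0.2, -98.6]
contact_force: [-0.4, 0.1, -1.4]
gripper_width: 0.0084
gripper_force: 25.0
[0.59662428 0.07477317 0.19263612]
```

```bash
python3 -m handwheel '[[1,1,5,0,2],[1,2,10,0,2],[1,3.7,15.5,0,2],[1,3.7,15.5,0,2],[1,3.7,15.5,-4,2],[1,3.7,15.5,-7,2],[1,3.7,15.5,-7,2],[1,3.7,15.5,-7,2]]'; python3 - <<'E'
from h import *
s=get_state(); print(s['tcp_pos'],s['eef_rot'])
im,d,P=cap('wrist'); save('w8',im)
E
```

```text
time_s: 30.48
tcp_pos: [0.6319, 0.229, 0.1187]
eef_rot: [-179.9, 0.0, -96.6]
contact_force: [0.2, 0.1, 0.3]
gripper_width: 0.0084
gripper_force: 25.0
[0.63192455 0.22898979 0.11871231] [-1.79937746e+02  1.67529247e-02 -9.66239722e+01]
```

View pics/w8.png

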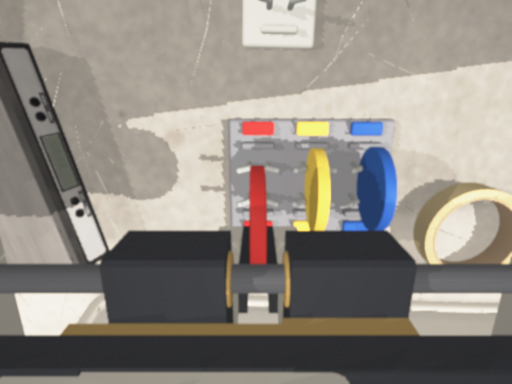

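The red lid (258,215) lines up with the red tab (257,128), and yellow and blue stand in their own slots. I lower it and release.

```bash
python3 -m handwheel '[[1,0,0,-2,0],[1,0,0,-4,0],[1,0,0,-5.5,0],[1,0,0,-6.5,0],[1,0,0,-7,0],[1,0,0,-7,0],[1,0,0,-7,0]]'; python3 -m handwheel '[[0.74,0,0,0,0],[0.74,0,0,0,0],[0.74,0,0,0,0],[0.74,0,0,3,0],[0.74,0,0,8,0],[0.74,0,0,14,0],[0.74,0,0,14,0]]';  python3 -m handwheel '[[0.5,0,-5,2,0],[0.5,0,-10,2,0],[0.5,0,-14,2,0],[0.5,0,-14,2,0],[0.5,0,-14,2,0]]'; python3 - <<'E'
from h import *
im,d,P=cap('side'); save('s9',im[100:320,110:400],2.5)
p=P.reshape(-1,3)
for x,y in [(.632,.2295),(.536,.240),(.584,.235)]:
    q=p[(np.hypot(p[:,0]-x,p[:,1]-y)<.045)&(abs(p[:,0]-x+.11*(p[:,1]-y))<.016)&(p[:,2]>.045)&(p[:,2]<.09)]
    if len(q)>20: print(x,cv2.minAreaRect(q[:,:2].astype(np.float32)*1000),np.percentile(q[:,2],97).round(4))
E
```

```text
time_s: 31.4
tcp_pos: [0.6321, 0.2294, 0.0486]
eef_rot: [-179.9, 0.0, -96.6]
contact_force: [-0.9, -0.4, 5.4]
gripper_width: 0.0087
gripper_force: 25.0
time_s: 32.28
tcp_pos: [0.6341, 0.2304, 0.1936]
eef_rot: [-179.5, 0.3, -96.6]
contact_force: [-0.4, 0.4, -0.2]
gripper_width: 0.0225
gripper_force: 0.0
time_s: 32.9
tcp_pos: [0.6312, 0.0891, 0.207]
eef_rot: [180.0, -0.0, -96.7]
contact_force: [-0.3, -0.0, 0.4]
gripper_width: 0.0435
gripper_force: 0.0
0.632 ((630.98291015625, 228.663818359375), (67.97411346435547, 10.648597717285156), 83.60087585449219) 0.0776
0.536 ((534.8353881835938, 239.80921936035156), (67.64598083496094, 10.272941589355469), 81.75262451171875) 0.0782
0.584 ((583.905029296875, 235.69781494140625), (68.51642608642578, 11.581392288208008), 83.46788024902344) 0.0777
```

View pics/s9.png

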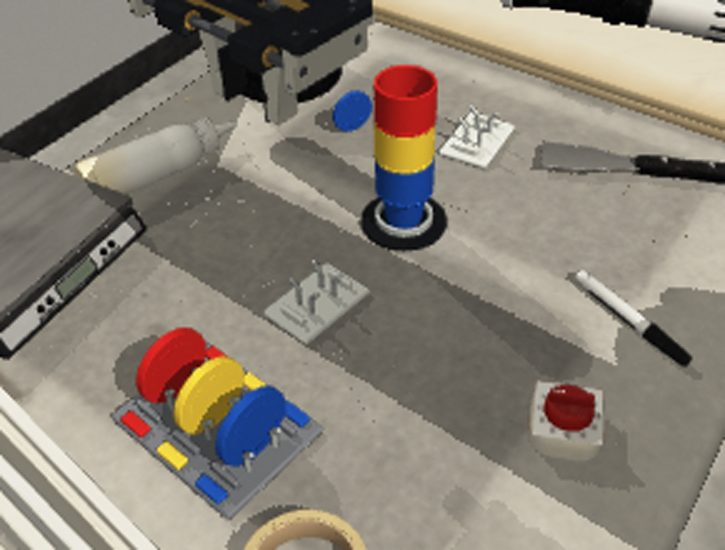

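The picture shows the stack standing in the dock (404,150). The red, yellow and blue lids at (172,365), (210,397) and (252,425) each stand in their own-coloured slot, and the gripper is clear.

```bash
python3 -c "
from plant import r
print(r.close_job())"
```

```text
the job is handed in; nothing more can be done
None
```

The job is handed in: the beakers are nested blue, yellow, red in the dock's ring, and the blue and red lids stand in their own-coloured sorter slots, with the yellow lid left in its slot, at about 33 s of the 136 s allowed; no verdict was returned.

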